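# Line up capacitors by size on the inspection rail

## Task

Stand the four loose capacitors upright on the rail's four round pads, one centred on each pad, in order of size: the smallest on the pad next to the tall stop plate, each next one larger, and the largest at the far end. Do not let any of them fall over on the way.

Things in the scene. Friction and masses are not known exactly. Their poses are not given: they have to be found in the camera images.
- cap_1: The smallest of four loose capacitors: an upright black plastic cylinder with a bright aluminium disc on its top and a grey stripe down one side, 20 mm in diameter, 30 mm tall, about 20 g, standing free on the bench. Origin: centre of its underside; z up along its axis. Beyond the rail, centre at least 80 mm from those of its neighbours, among them other parts up to 32 mm tall.
- cap_2: The second smallest of four loose capacitors: an upright black plastic cylinder with a bright aluminium disc on its top and a grey stripe down one side, 25 mm in diameter, 42 mm tall, about 35 g, standing free on the bench. Origin: centre of its underside; z up along its axis. Beyond the rail, centre at least 80 mm from those of its neighbours, among them other parts up to 32 mm tall.
- cap_3: The second largest of four loose capacitors: an upright black plastic cylinder with a bright aluminium disc on its top and a grey stripe down one side, 30 mm in diameter, 54 mm tall, about 60 g, standing free on the bench. Origin: centre of its underside; z up along its axis. Beyond the rail, centre at least 80 mm from those of its neighbours, among them other parts up to 32 mm tall.
- cap_4: The largest of four loose capacitors: an upright black plastic cylinder with a bright aluminium disc on its top and a grey stripe down one side, 35 mm in diameter, 66 mm tall, about 95 g, standing free on the bench. Origin: centre of its underside; z up along its axis. Beyond the rail, centre at least 80 mm from those of its neighbours, among them other parts up to 32 mm tall.
- pad_1: Round flat black rubber pad fixed on the rail, 44 mm in diameter, 3 mm thick; first of four in a straight row 70 mm apart, counted from the left end of the rail as the robot sees it (+y). All four look alike. Origin: centre of its underside, 12 mm above the bench; a thing standing on it has its underside 3 mm above this origin. Axes as the rail's.
- pad_2: Round flat black rubber pad fixed on the rail, 44 mm in diameter, 3 mm thick; second of four in a straight row 70 mm apart, counted from the left end of the rail as the robot sees it (+y). All four look alike. Origin: centre of its underside, 12 mm above the bench; a thing standing on it has its underside 3 mm above this origin. Axes as the rail's.
- pad_3: Round flat black rubber pad fixed on the rail, 44 mm in diameter, 3 mm thick; third of four in a straight row 70 mm apart, counted from the left end of the rail as the robot sees it (+y). All four look alike. Origin: centre of its underside, 12 mm above the bench; a thing standing on it has its underside 3 mm above this origin. Axes as the rail's.
- pad_4: Round flat black rubber pad fixed on the rail, 44 mm in diameter, 3 mm thick; fourth of four in a straight row 70 mm apart, counted from the left end of the rail as the robot sees it (+y). All four look alike. Origin: centre of its underside, 12 mm above the bench; a thing standing on it has its underside 3 mm above this origin. Axes as the rail's.
- stop: Upright dark steel stop plate, 54 x 16 x 45 mm (across the rail, along it, tall), fixed across one end of the rail, 50 mm beyond the nearest pad's centre; at either end, differing from start to start (the other end has only a thin flat strip 3 mm high). Origin: centre of its underside, 12 mm above the bench. Its top is 57 mm above the bench.
- rail: Flat aluminium rail fixed to the bench, 54 mm wide, 350 mm long, 12 mm high, carrying pads and stop. Origin: centre of its underside, on the bench; y runs along its length towards pad_1, x across it, away from the robot. Its place and yaw (up to 0.2 rad either way) vary.

How it is judged:
By the outcome, as a careful person would: the job done as asked, in the order asked, and still so for the second after the job is handed in, with the robot touching nothing.
It also fails if it takes over 96 s, if anything falls off the work surface, if the arm or the gripper's body presses on something with over 40 N, if the wrist force passes 120 N, or if a joint passes its speed limit or range.

## Robot

A 7-joint arm with a two-finger parallel gripper is mounted at the origin on the work surface. World frame = base frame: x ahead of the robot, y to its left, z up, the work surface at z = 0. Lengths are in m, angles in degrees, forces in N, time in s.
With the tool pointing down it reaches from about 0.425 to 0.875 m from the base axis. Payload 4.7 kg.
Tool frame: the origin (TCP) lies at the very end of the fingers, on their centre line; the grasp point (between the pads) lies 19 mm behind it; z points along the fingers, y is the line along which they close (so a half turn about z gives the same grasp; the last joint's range is limited). The gripper opens to 87 mm and grips with 3 to 60 N. Pads are 19 mm wide; open, the fingers measure 117 mm over their backs; the gripper's body (75 mm by 190 mm) begins 51 mm behind the grasp point.
Start: joints at [64.234, 18.392, -4.016, 83.108, 1.295, 78.541, -3.26], TCP at [0.291, -0.581, 0.223] pointing down, gripper open.
Joint ranges: [-163.93, 163.93], [-17.29, 119.83], [-79.2, 71.16], [3.27, 140.29], [-89.18, 269.18], [5.43, 117.66], [-154.24, 154.24]. Speed limits (degrees/s): [147.25, 147.25, 180, 180, 180, 180, 180].

## Interface

Orientations are given as [roll, pitch, yaw] about the fixed x, y, z axes, in that order (R = Rz(yaw) Ry(pitch) Rx(roll)).
In Python, from cell import get_obs, read_camera, sign_off, silhouettes gives the robot as it stands.
- The arm moves only by the tool play_rows, never from a script. Its argument "steps" is a list that holds one entry, the list of rows, each a list of 7 numbers: the shift along the tool's x, y, z in m, then the turn, a rotation vector about the tool's x, y, z in rad, then the finger opening in m, from 0 to 0.087. A call has 1 to 12 rows; each row shifts and turns the commanded pose from where the row before left it, along the tool's axes as they then stand; what a row does not reach is not made up. A row lasts 1/10 s, in which the tool goes at most 50 mm and 8.59 degrees, less where a joint would pass 70% of its speed; a pose out of reach is approached as far as the arm can. A call is refused whole if a number of a shift passes 0.05 or a number of a turn 0.15, either way. A call with a gripper value outside its range is refused whole. The fingers move at their own pace and stop on an object; "force" is the grip in N (left out, the last holds). Time passes only in rows, so rows that do not move let the fingers close. It gives the time, the measured TCP pose, the force, the opening and the grip force at its end, in the units of the state.
- get_obs(): the state, without advancing time (a new reading comes with each control period).
- read_camera(name): name is "scene" or "top" or "wrist"; returns a dict with "frame" (384x512x3 uint8, red, green, blue), "intrinsics" (3x3 intrinsics, pixels), "view" (4x4, takes a point from world to camera coordinates). Camera axes: x right, y up, looking along -z (the intrinsics and any distortion apply to the point x, -y, -z); pixel columns grow to the right and rows downward; lengths in m; the calibration is good to about 2 mm. The wrist camera is an equidistant fisheye: a pixel r from the principal point sees the ray r / f radians off the axis. A picture is of the moment at which its call begins. There is no depth.
- sign_off(): hands the job in; it is judged then, once.
Trained networks look in the newest picture that a camera, given by its name, has taken for a name from the list of things; names that differ only in an ending like _2 or _b are one class to them, and where a whole thing is asked for, a point or a joint stands for the part that bears it (a point fixed in the world has none). Each returns a list of dicts, best first, with "p" (0 to 1); they miss things now and then, are a little off and sometimes report something else, mostly with a low value. They report only what shows in the picture. A call takes as long as a camera call.
- silhouettes(camera, name): "pixels" (384x512 bool, what is visible of it) and "extent" ([left, top, right, bottom] in pixels, round what is visible of it).
The state is a dict: "time_s": time; "qpos": joint angles; "joint_velocities": joint speeds; "effort": joint torques, N m; "tool_pos": TCP position; "tool_rot": TCP orientation; "force": force on the tool from outside, world axes, zero at the start; "wrist_torque": the same for the moment, N m; "grip_width": finger opening in m; "grasp_force": force on a finger pad.
Only numpy, scipy, OpenCV 4.12 (cv2) and the standard library are available. Lean on these libraries where they do the work, as an engineer would, in place of code of your own. Each camera call takes 0.05 s, during which the arm holds its last target. There are 200 camera calls.

## Working session

There is one attempt and no reset: what is moved stays moved. The work goes in short steps, Python scripts to look and compute and a tool call to move; the robot and the scene stay as the last step left them, time stands still between calls to the robot, and variables do not carry over. Pictures are saved under pics/ and viewed, at most 14 in all, crops included, and the job is handed in when it is done.

Besides the shell and the picture viewer there is one more tool, called after "Request:" as name([rows], argument=value, ...), one row to a line, values as JSON. play_rows: Moves the arm, as the interface text tells. Its arguments: {"type":"object","properties":{"steps":{"type":"array","items":{"type":"array","items":{"type":"array","items":{"type":"number"}}}},"force":{"type":"number"}},"required":["steps"]}

```bash
ls; mkdir -p pics; python3 - <<'E'
from cell import *
import cv2,numpy as np
o=get_obs();print(o)
ims=[]
for c in("top","scene"):
    r=read_camera(c);print(c,r["intrinsics"],r["view"],r.keys())
    cv2.imwrite(f"pics/{c}0.png",r["frame"][:,:,::-1])
    for n in("cap_1","rail","stop","pad_1"):
        for d in silhouettes(c,n): print(c,n,round(d["p"],2),d["extent"],int(d["pixels"].sum()))
E
```

```text
pics
{'time_s': 0.0, 'qpos': array([64.23507566, 18.43845475, -4.01448769, 83.17568576,  1.29503558,
       78.54039751, -3.25832453]), 'joint_velocities': array([ 0.00347876, -0.06270584, -0.01091844, -0.03981424, -0.01488529,
       -0.18444948,  0.03034333]), 'effort': array([-1.51309710e-04, -4.91293573e+01, -4.03990243e-01, -3.12527382e+01,
       -6.39684917e-02,  4.37988248e-02,  1.80615825e-04]), 'tool_pos': array([ 0.29046163, -0.58086745,  0.22146136]), 'tool_rot': array([-1.79890703e+02,  6.15240792e-03,  2.65753892e+01]), 'force': array([-0.29192438,  0.4780184 , -0.45855791]), 'wrist_torque': array([ 0.02117659, -0.09056493,  0.01505185]), 'grasp_force': 0.0, 'grip_width': 0.08676174897763311}
top [[356.24203354   0.         261.86403541]
 [  0.         356.24203354 191.99673574]
 [  0.           0.           1.        ]] [[-1.09861766e-02 -9.99938525e-01 -1.50005700e-03 -3.59940328e-03]
 [ 9.92173882e-01 -1.10874422e-02  1.24370644e-01 -5.75204607e-01]
 [-1.24379630e-01 -1.21959519e-04  9.92234696e-01 -7.77785385e-01]
 [ 0.00000000e+00  0.00000000e+00  0.00000000e+00  1
[... 664 characters left out ...]
77213]
 [-0.75892079 -0.32858686  0.56220095  0.37792941]
 [ 0.51785652  0.21888555  0.82699077 -1.10953331]
 [ 0.          0.          0.          1.        ]] dict_keys(['frame', 'intrinsics', 'view'])
scene cap_1 0.8 [124.9, 209.4, 141.8, 233.4] 292
scene cap_1 0.77 [330.5, 300.5, 347.6, 319.2] 171
scene cap_1 0.58 [291.1, 214.5, 309.6, 244.1] 450
scene cap_1 0.57 [204.4, 181.4, 227.0, 223.3] 620
scene rail 0.58 [173.8, 131.8, 346.6, 208.9] 3001
scene stop 0.9 [326.1, 164.3, 345.0, 200.0] 377
scene pad_1 0.69 [297.8, 172.3, 322.0, 186.4] 323
scene pad_1 0.63 [229.3, 152.0, 249.9, 169.8] 300
scene pad_1 0.62 [200.7, 142.2, 219.8, 159.5] 297
scene pad_1 0.55 [265.5, 163.7, 284.5, 181.2] 310
```

```bash
python3 - <<'E'
import cv2
a=cv2.imread("pics/top0.png")[110:280,130:400];cv2.imwrite("pics/t1.png",cv2.resize(a,None,fx=2.9,fy=2.9,interpolation=2))
E
```

```text
(no output)
```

View pics/t1.png

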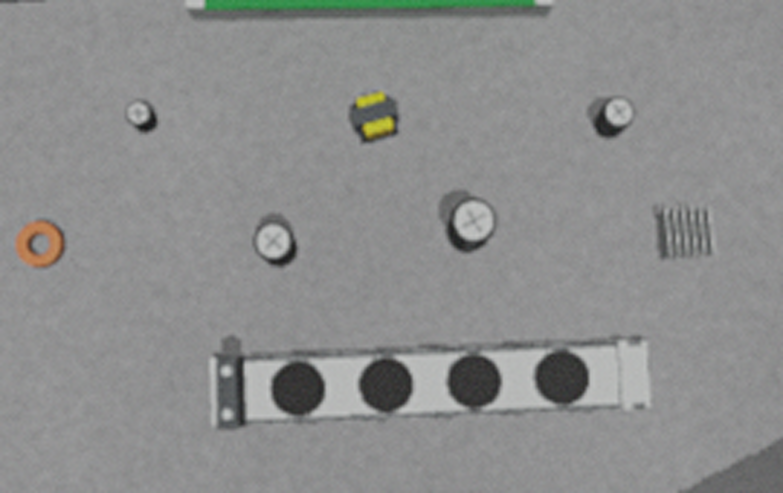

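View pics/scene0.png

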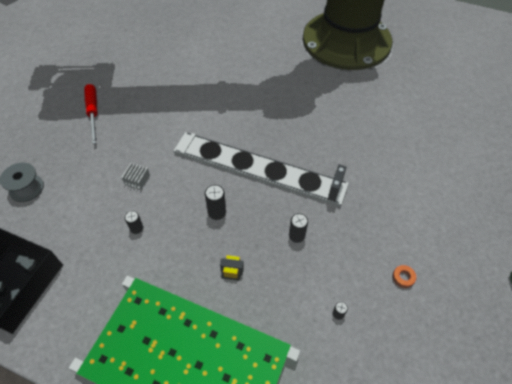

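```bash
cat > h.py <<'E'
from cell import *
import cv2,numpy as np
def ray(r,u,v,z):
    K,V=r["intrinsics"],r["view"];R=V[:3,:3];c=-R.T@V[:3,3]
    d=R.T@np.array([(u-K[0,2])/K[0,0],-(v-K[1,2])/K[1,1],-1.])
    return (c+d*(z-c[2])/d[2])[:2]
def proj(r,p):
    q=r["view"]@np.append(p,1);K=r["intrinsics"]
    return np.array([K[0,2]-K[0,0]*q[0]/q[2],K[1,2]+K[1,1]*q[1]/q[2]])
def disc(g,uv,s,lo=120):
    # weighted centroid of bright disc (background-subtracted)
    u,v=np.round(uv).astype(int)
    w=np.clip(g[v-s:v+s+1,u-s:u+s+1].astype(float)-lo,0,None)
    n,l,st,ce=cv2.connectedComponentsWithStats((w>25).astype(np.uint8))
    k=1+np.argmax(st[1:,4]);m=cv2.dilate((l==k).astype(np.uint8),np.ones((3,3)))*w
    y,x=np.mgrid[v-s:v+s+1,u-s:u+s+1];return (m*x).sum()/m.sum(),(m*y).sum()/m.sum(),st[k,4]
E
python3 - <<'E'
from h import *
H={1:.030,2:.042,3:.054,4:.066}
seed={"top":{1:(178.6,149),2:(342.8,148.6),3:(224.8,193.5),4:(292.8,186.5)},"scene":{1:(341,307.5),2:(132.5,216),3:(299,220),4:(214.5,191)}}
for c in("top","scene"):
    r=read_camera(c);g=cv2.cvtColor(r["frame"],cv2.COLOR_RGB2GRAY)
    print(c,"bg",np.median(g))
    for i in range(1,5):
        u,v,n=disc(g,seed[c][i],9,np.median(g)+10);print("cap",i,round(u,1),round(v,1),n,ray(r,u,v,H[i]).round(4))
    P=[]
    for d in silhouettes(c,"pad_1")[:4]:
        u,v=np.argwhere(d["pixels"]).mean(0)[::-1];P.append(ray(r,u,v,.015))
    P=np.array(sorted(P,key=lambda p:-p[1]));print(P.round(4))
    a=P[:,0]@[-.3,-.1,.1,.3],P[:,1]@[-.3,-.1,.1,.3];print("step",np.round(a,4),"mean",P.mean(0))
E
```

```text
top bg 138.0
cap 1 177.9 146.7 4 [0.6848 0.1853]
cap 2 342.9 148.9 21 [ 0.6722 -0.1975]
cap 3 223.7 192.7 56 [0.5722 0.0753]
cap 4 293.0 185.6 88 [ 0.5848 -0.0787]
[[ 0.4603  0.0603]
 [ 0.4627 -0.0093]
 [ 0.464  -0.0807]
 [ 0.4656 -0.1499]]
step [ 0.0017 -0.0702] mean [ 0.46314073 -0.0448849 ]
scene bg 135.0
cap 1 341.3 306.9 46 [0.6801 0.1862]
cap 2 131.0 215.8 63 [ 0.6736 -0.1988]
cap 3 299.2 220.1 100 [0.5723 0.0747]
cap 4 214.1 192.0 135 [ 0.5849 -0.0793]
[[ 0.4607  0.0588]
 [ 0.4634 -0.0104]
 [ 0.4644 -0.0805]
 [ 0.4677 -0.1504]]
step [ 0.0022 -0.0698] mean [ 0.4640422  -0.04560639]
```

Request:
play_rows([
  [[0.0406,-0.0264,0,0,0,0,0.087],[0.0406,-0.0264,0,0,0,0,0.087],[0.0406,-0.0264,0,0,0,0,0.087],[0.0406,-0.0264,0,0,0,0,0.087],[0.0406,-0.0264,0,0,0,0,0.087],[0.0406,-0.0264,0,0,0,0,0.087],[0.0406,-0.0264,0,0,0,0,0.087],[0.0406,-0.0264,0,0,0,0,0.087],[0.0406,-0.0264,0,0,0,0,0.087],[0.0406,-0.0264,0,0,0,0,0.087],[0.0406,-0.0264,0,0,0,0,0.087],[0.0406,-0.0264,0,0,0,0,0.087]],
], force=20)

```text
time_s: 1.9
tool_pos: [0.5856, -0.0785, 0.223]
tool_rot: [180.0, -0.0, 26.6]
force: [1.4, -0.6, 0.1]
grip_width: 0.0869
grasp_force: 0.0
```

Request:
play_rows([
  [[0,0,0.01,0,0,-0.142,0.06],[0,0,0.01,0,0,-0.142,0.06],[0,0,0.01,0,0,-0.142,0.06],[0,0,0.01,0,0,-0.142,0.06],[0,0,0.01,0,0,-0.142,0.06],[0,0,0.01,0,0,-0.142,0.06],[0,0,0.01,0,0,-0.142,0.06],[0,0,0.01,0,0,-0.142,0.06],[0,0,0,0,0,0,0.06],[0,0,0,0,0,0,0.06]],
])

```text
time_s: 2.9
tool_pos: [0.5848, -0.0802, 0.1427]
tool_rot: [-180.0, -0.0, 91.5]
force: [0.9, -0.1, 0.1]
grip_width: 0.0601
grasp_force: 0.0
```

```bash
cat >> h.py <<'E'
CAP={1:(.681,.186),2:(.673,-.198),3:(.5722,.075),4:(.5848,-.079)}
PAD={1:(.4606,.0598),2:(.4626,-.0102),3:(.4646,-.0802),4:(.4666,-.1502)}
def to(x,y,z,yaw=91.6):
    o=get_obs();p=o["tool_pos"];a=np.radians(o["tool_rot"][2])
    d=np.array([x,y])-p[:2];c,s=np.cos(a),np.sin(a)
    print("tool d: %.4f %.4f %.4f turn %.3f"%(c*d[0]+s*d[1],s*d[0]-c*d[1],p[2]-z,-(np.radians(yaw)-a)),"| t",round(o["time_s"],2),"pos",p.round(4),"rot",o["tool_rot"].round(2),"w",round(o["grip_width"],4),"gf",round(o["grasp_force"],1))
E
python3 -c "
from h import *
to(*CAP[4],.018)
r=read_camera('wrist');cv2.imwrite('pics/w1.png',r['frame'][:,:,::-1]);print(r['intrinsics'],r['view'])"
```

```text
tool d: 0.0012 0.0000 0.1247 turn -0.002 | t 2.9 pos [ 0.5848 -0.0802  0.1427] rot [-180.     -0.     91.46] w 0.0601 gf 0.0
[[297.31863964   0.         256.87982556]
 [  0.         297.31863964 188.80102711]
 [  0.           0.           1.        ]] [[ 9.99667393e-01  2.57870627e-02 -3.62611225e-04 -5.82934785e-01]
 [-2.50695992e-02  9.68362717e-01 -2.48284439e-01  1.03531995e-01]
 [-6.05138721e-03  2.48210948e-01  9.68687104e-01 -2.88792029e-01]
 [ 0.00000000e+00  0.00000000e+00  0.00000000e+00  1.00000000e+00]]
```

View pics/w1.png

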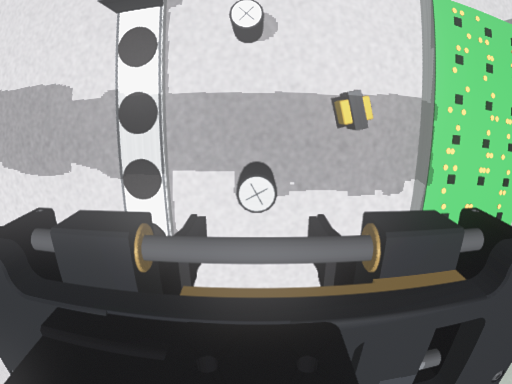

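Request:
play_rows([
  [[0.0006,0,0.025,0,0,0,0.06],[0.0006,0,0.025,0,0,0,0.06],[0,0,0.025,0,0,0,0.06],[0,0,0.025,0,0,0,0.06],[0,0,0.015,0,0,0,0.06],[0,0,0.01,0,0,0,0.06],[0,0,0,0,0,0,0.045],[0,0,0,0,0,0,0.038],[0,0,0,0,0,0,0.03],[0,0,0,0,0,0,0.03],[0,0,0,0,0,0,0.03],[0,0,0,0,0,0,0.03]],
])

```text
time_s: 4.15
tool_pos: [0.5853, -0.079, 0.0185]
tool_rot: [179.9, 0.0, 91.7]
force: [-1.5, -0.6, 4.7]
grip_width: 0.0345
grasp_force: 20.0
```

```bash
python3 -c "
from h import *
to(*PAD[4],.033)"
```

```text
tool d: -0.0677 -0.1207 -0.0145 turn 0.001 | t 4.15 pos [ 0.5853 -0.079   0.0185] rot [1.7993e+02 3.0000e-02 9.1660e+01] w 0.0345 gf 20.0
```

Request:
play_rows([
  [[0,0,-0.01,0,0,0,0.03],[0,0,-0.02,0,0,0,0.03],[0,0,-0.02,0,0,0,0.03],[-0.0068,-0.0121,0,0,0,0,0.03],[-0.0113,-0.0201,0,0,0,0,0.03],[-0.0158,-0.0282,0,0,0,0,0.03],[-0.0158,-0.0281,0,0,0,0,0.03],[-0.0112,-0.0201,0,0,0,0,0.03],[-0.0068,-0.0121,0,0,0,0,0.03],[0,0,0.01,0,0,0,0.03],[0,0,0.01,0,0,0,0.03],[0,0,0,0,0,0,0.03]],
])

```text
time_s: 5.35
tool_pos: [0.4648, -0.149, 0.0454]
tool_rot: [-179.8, -0.1, 91.7]
force: [0.1, 0.7, -0.7]
grip_width: 0.0344
grasp_force: 20.0
```

```bash
python3 -c "
from h import *
to(*PAD[4],.034)
print(get_obs()['force'])
r=read_camera('scene');cv2.imwrite('pics/s2.png',cv2.resize(r['frame'][110:250,130:360,::-1],None,fx=3,fy=3))"
```

```text
tool d: -0.0013 0.0017 0.0114 turn 0.002 | t 5.35 pos [ 0.4648 -0.149   0.0454] rot [-1.7983e+02 -1.2000e-01  9.1710e+01] w 0.0344 gf 20.0
[ 0.09727444  0.71430437 -0.73249739]
```

View pics/s2.png

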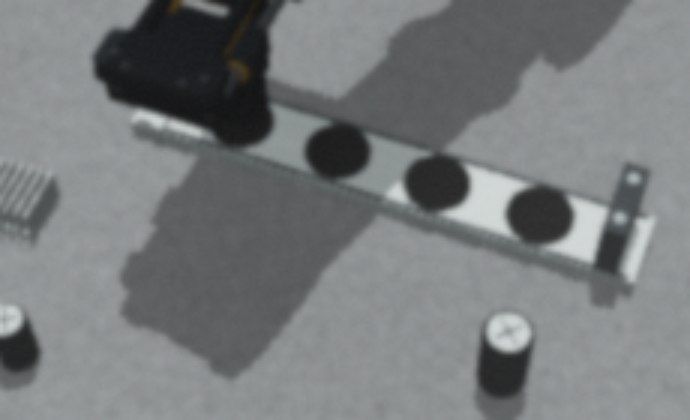

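Request:
play_rows([
  [[-0.0013,0.0015,0.003,0,0,0,0.03],[0,0,0.003,0,0,0,0.03],[0,0,0.003,0,0,0,0.03],[0,0,0,0,0,0,0.03],[0,0,0,0,0,0,0.03]],
])

```text
time_s: 5.9
tool_pos: [0.4676, -0.1512, 0.0385]
tool_rot: [-180.0, -0.0, 91.7]
force: [-0.5, -0.3, -1.0]
grip_width: 0.0344
grasp_force: 20.0
```

```bash
python3 -c "
from h import *
to(*PAD[4],.0335)"
```

```text
tool d: 0.0010 -0.0010 0.0050 turn 0.001 | t 5.9 pos [ 0.4676 -0.1512  0.0385] rot [-179.99   -0.     91.68] w 0.0344 gf 20.0
```

Request:
play_rows([
  [[0.001,-0.001,0.0025,0,0,0,0.03],[0,0,0.002,0,0,0,0.03],[0,0,0,0,0,0,0.03],[0,0,0,0,0,0,0.03],[0,0,0,0,0,0,0.03]],
])

```text
time_s: 6.4
tool_pos: [0.4666, -0.1504, 0.0341]
tool_rot: [180.0, 0.0, 91.7]
force: [-0.9, 0.3, -1.5]
grip_width: 0.0345
grasp_force: 20.0
```

Request:
play_rows([
  [[0,0,0.001,0,0,0,0.03],[0,0,0,0,0,0,0.03],[0,0,0,0,0,0,0.036],[0,0,0,0,0,0,0.04],[0,0,0,0,0,0,0.05],[0,0,0,0,0,0,0.055],[0,0,0,0,0,0,0.055],[0,0,-0.02,0,0,0,0.055],[0,0,-0.04,0,0,0,0.055],[0,0,-0.04,0,0,0,0.055],[0,0,-0.02,0,0,0,0.055],[0,0,0,0,0,0,0.055]],
])

```text
time_s: 7.6
tool_pos: [0.4689, -0.151, 0.1564]
tool_rot: [179.7, 0.2, 91.7]
force: [0.3, -0.6, 0.3]
grip_width: 0.0552
grasp_force: 0.0
```

```bash
python3 -c "
from h import *
to(*CAP[3],.012)"
```

```text
tool d: 0.2230 0.1098 0.1444 turn 0.001 | t 7.6 pos [ 0.4689 -0.151   0.1564] rot [179.66   0.19  91.66] w 0.0552 gf 0.0
```

Request:
play_rows([
  [[0.0278,0.014,0,0,0,0,0.055],[0.0278,0.014,0,0,0,0,0.055],[0.0278,0.014,0,0,0,0,0.055],[0.0278,0.014,0,0,0,0,0.055],[0.0278,0.014,0,0,0,0,0.055],[0.0278,0.014,0,0,0,0,0.055],[0.0278,0.014,0,0,0,0,0.055],[0.0278,0.014,0.02,0,0,0,0.055],[0,0,0.03,0,0,0,0.055],[0,0,0,0,0,0,0.055],[0,0,0,0,0,0,0.055],[0,0,0,0,0,0,0.055]],
])

```text
time_s: 8.8
tool_pos: [0.5726, 0.0744, 0.1039]
tool_rot: [179.9, 0.0, 91.6]
force: [-0.6, 0.4, 1.7]
grip_width: 0.0551
grasp_force: 0.0
```

```bash
python3 - <<'E'
from h import *
to(*CAP[3],.012)
r=read_camera("top");cv2.imwrite("pics/t2.png",cv2.resize(r["frame"][170:270,190:370,::-1],None,fx=4,fy=4,interpolation=2))
g=cv2.cvtColor(r["frame"],cv2.COLOR_RGB2GRAY)
uv=proj(r,(*PAD[4],.081));u,v,n=disc(g,uv,7,148);print(uv,u,v,n,ray(r,u,v,.081))
E
```

```text
tool d: 0.0006 -0.0004 0.0919 turn -0.000 | t 8.8 pos [0.5726 0.0744 0.1039] rot [1.7993e+02 2.0000e-02 9.1580e+01] w 0.0551 gf 0.0
[328.5180789  239.39791898] 328.40707024730693 239.20254893035957 128 [ 0.46701317 -0.14997873]
```

View pics/t2.png

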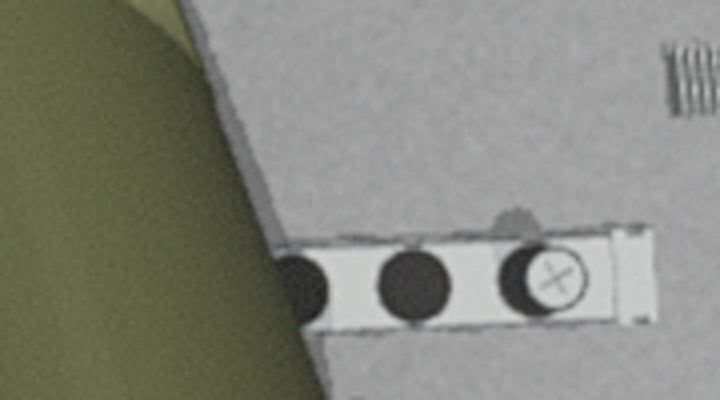

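Cap_4 stands upright at crop (557,279). Its disc comes out at (0.467, -0.150), which is centred on pad_4. Next is cap_3.

Request:
play_rows([
  [[0.0005,0,0.025,0,0,0,0.055],[0,0,0.025,0,0,0,0.055],[0,0,0.02,0,0,0,0.055],[0,0,0.015,0,0,0,0.055],[0,0,0.007,0,0,0,0.055],[0,0,0,0,0,0,0.055],[0,0,0,0,0,0,0.04],[0,0,0,0,0,0,0.033],[0,0,0,0,0,0,0.025],[0,0,0,0,0,0,0.025],[0,0,0,0,0,0,0.025],[0,0,0,0,0,0,0.025]],
])

```text
time_s: 10.05
tool_pos: [0.5723, 0.0757, 0.0115]
tool_rot: [180.0, 0.0, 91.7]
force: [-1.0, -0.0, 3.1]
grip_width: 0.0297
grasp_force: 20.0
```

```bash
python3 -c "
from h import *
to(*PAD[3],.027)"
```

```text
tool d: -0.1528 -0.1122 -0.0155 turn 0.001 | t 10.05 pos [0.5723 0.0757 0.0115] rot [1.7997e+02 1.0000e-02 9.1660e+01] w 0.0297 gf 20.0
```

Request:
play_rows([
  [[0,0,-0.01,0,0,0,0.025],[0,0,-0.02,0,0,0,0.025],[0,0,-0.02,0,0,0,0.025],[-0.0153,-0.0112,0,0,0,0,0.025],[-0.026,-0.019,0,0,0,0,0.025],[-0.0351,-0.0258,0,0,0,0,0.025],[-0.0351,-0.0258,0,0,0,0,0.025],[-0.026,-0.019,0,0,0,0,0.025],[-0.015,-0.0112,0,0,0,0,0.025],[0,0,0.01,0,0,0,0.025],[0,0,0.01,0,0,0,0.025],[0,0,0.005,0,0,0,0.025]],
])

```text
time_s: 11.25
tool_pos: [0.4644, -0.0784, 0.0349]
tool_rot: [-179.9, -0.1, 91.8]
force: [-0.2, 0.3, -0.6]
grip_width: 0.0294
grasp_force: 20.0
```

Request:
play_rows([
  [[0,0,0.002,0,0,0,0.025],[0,0,0.002,0,0,0,0.025],[0,0,0,0,0,0,0.025],[0,0,0,0,0,0,0.025],[0,0,0,0,0,0,0.025]],
])

```text
time_s: 11.75
tool_pos: [0.4648, -0.0799, 0.0323]
tool_rot: [180.0, 0.0, 91.7]
force: [0.2, 0.2, -1.0]
grip_width: 0.0295
grasp_force: 20.0
```

```bash
python3 -c "
from h import *
to(.4646,-.0796,.0265)"
```

```text
tool d: 0.0003 -0.0002 0.0058 turn 0.001 | t 11.75 pos [ 0.4648 -0.0799  0.0323] rot [1.7998e+02 1.0000e-02 9.1680e+01] w 0.0295 gf 20.0
```

Request:
play_rows([
  [[0,0,0.0025,0,0,0,0.025],[0,0,0.002,0,0,0,0.025],[0,0,0.001,0,0,0,0.025],[0,0,0,0,0,0,0.025],[0,0,0,0,0,0,0.025],[0,0,0,0,0,0,0.025]],
])

```text
time_s: 12.35
tool_pos: [0.4645, -0.08, 0.0265]
tool_rot: [180.0, 0.0, 91.7]
force: [0.3, -0.1, -0.3]
grip_width: 0.0294
grasp_force: 20.0
```

Request:
play_rows([
  [[0,0,0,0,0,0,0.031],[0,0,0,0,0,0,0.035],[0,0,0,0,0,0,0.045],[0,0,0,0,0,0,0.05],[0,0,0,0,0,0,0.05],[0,0,-0.02,0,0,0,0.05],[0,0,-0.04,0,0,0,0.05],[0,0,-0.04,0,0,0,0.05],[0,0,-0.02,0,0,0,0.05],[0,0,0,0,0,0,0.05],[0,0,0,0,0,0,0.05],[0,0,0,0,0,0,0.05]],
])

```text
time_s: 13.55
tool_pos: [0.4635, -0.0798, 0.1452]
tool_rot: [-179.9, -0.0, 91.7]
force: [-0.9, -0.4, -0.2]
grip_width: 0.0497
grasp_force: 0.0
```

```bash
python3 -c "
from h import *
to(*CAP[2],.006)"
```

```text
tool d: -0.1242 0.2060 0.1392 turn 0.001 | t 13.55 pos [ 0.4635 -0.0798  0.1452] rot [-1.7987e+02 -4.0000e-02  9.1660e+01] w 0.0497 gf 0.0
```

Request:
play_rows([
  [[-0.0155,0.0256,0,0,0,0,0.05],[-0.0155,0.0256,0,0,0,0,0.05],[-0.0155,0.0256,0,0,0,0,0.05],[-0.0155,0.0256,0,0,0,0,0.05],[-0.0155,0.0256,0,0,0,0,0.05],[-0.0155,0.0256,0,0,0,0,0.05],[-0.0155,0.0256,0,0,0,0,0.05],[-0.0155,0.0256,0.02,0,0,0,0.05],[0,0,0.03,0,0,0,0.05],[0,0,0,0,0,0,0.05],[0,0,0,0,0,0,0.05],[0,0,0,0,0,0,0.05]],
])

```text
time_s: 14.75
tool_pos: [0.6732, -0.1974, 0.0977]
tool_rot: [179.9, 0.0, 91.7]
force: [0.7, -0.1, 0.5]
grip_width: 0.0502
grasp_force: 0.0
```

```bash
python3 - <<'E'
from h import *
to(*CAP[2],.006)
r=read_camera("top");cv2.imwrite("pics/t3.png",cv2.resize(r["frame"][130:270,170:390,::-1],None,fx=3.5,fy=3.5,interpolation=2))
g=cv2.cvtColor(r["frame"],cv2.COLOR_RGB2GRAY)
for i,h in((3,.069),(4,.081)):
    u,v,n=disc(g,proj(r,(*PAD[i],h)),7,148);print(i,n,ray(r,u,v,h))
u,v,n=disc(g,proj(r,(.681,.186,.03)),6,148);print(1,u,v,n,ray(r,u,v,.03))
E
```

```text
tool d: -0.0006 -0.0002 0.0917 turn 0.002 | t 14.75 pos [ 0.6732 -0.1974  0.0977] rot [1.7993e+02 1.0000e-02 9.1710e+01] w 0.0502 gf 0.0
3 81 [ 0.46442851 -0.07970808]
4 54 [ 0.46768952 -0.1467165 ]
1 177.07508250825083 148.38696369636963 23 [0.68081433 0.18708288]
```

View pics/t3.png

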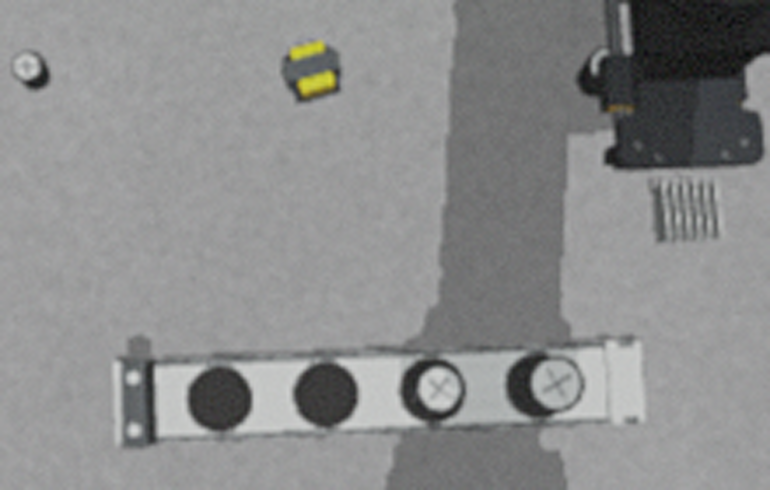

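Cap_3 is upright at crop (438,389), on pad_3. Cap_4 is still up at (556,384), and cap_1 is at (28,67). The gripper is over cap_2.

Request:
play_rows([
  [[-0.0005,0,0.025,0,0,0,0.05],[0,0,0.025,0,0,0,0.05],[0,0,0.02,0,0,0,0.05],[0,0,0.015,0,0,0,0.05],[0,0,0.006,0,0,0,0.05],[0,0,0,0,0,0,0.05],[0,0,0,0,0,0,0.035],[0,0,0,0,0,0,0.028],[0,0,0,0,0,0,0.02],[0,0,0,0,0,0,0.02],[0,0,0,0,0,0,0.02],[0,0,0,0,0,0,0.02]],
])

```text
time_s: 16.0
tool_pos: [0.6732, -0.1986, 0.0061]
tool_rot: [180.0, 0.0, 91.7]
force: [-0.6, 0.1, 3.3]
grip_width: 0.0244
grasp_force: 20.0
```

```bash
python3 -c "
from h import *
to(*PAD[2],.022)"
```

```text
tool d: 0.1944 -0.2051 -0.0159 turn 0.001 | t 16.0 pos [ 0.6732 -0.1986  0.0061] rot [1.7996e+02 2.0000e-02 9.1660e+01] w 0.0244 gf 20.0
```

Request:
play_rows([
  [[0,0,-0.01,0,0,0,0.02],[0,0,-0.025,0,0,0,0.02],[0,0,-0.035,0,0,0,0.02],[0,0,-0.02,0,0,0,0.02],[0.0117,-0.0123,0,0,0,0,0.02],[0.0233,-0.0246,0,0,0,0,0.02],[0.0311,-0.0328,0,0,0,0,0.02],[0.0311,-0.0328,0,0,0,0,0.02],[0.0311,-0.0328,0,0,0,0,0.02],[0.0311,-0.0328,0,0,0,0,0.02],[0.0233,-0.0246,0,0,0,0,0.02],[0.0117,-0.0123,0,0,0,0,0.02]],
])

```text
time_s: 17.2
tool_pos: [0.4598, -0.0079, 0.0956]
tool_rot: [-179.9, 0.1, 91.8]
force: [0.8, -0.1, -1.1]
grip_width: 0.0239
grasp_force: 20.0
```

Request:
play_rows([
  [[0,0,0.01,0,0,0,0.02],[0,0,0.02,0,0,0,0.02],[0,0,0.02,0,0,0,0.02],[0,0,0.013,0,0,0,0.02],[0,0,0.005,0,0,0,0.02],[0,0,0,0,0,0,0.02],[0,0,0,0,0,0,0.02],[0,0,0,0,0,0,0.02]],
])

```text
time_s: 18.0
tool_pos: [0.4631, -0.0102, 0.0283]
tool_rot: [179.9, 0.0, 91.7]
force: [-0.9, -0.2, -0.5]
grip_width: 0.0243
grasp_force: 20.0
```

```bash
python3 -c "
from h import *
to(.4626,-.0107,.0211)"
```

```text
tool d: -0.0005 -0.0005 0.0072 turn 0.001 | t 18.0 pos [ 0.4631 -0.0102  0.0283] rot [1.7991e+02 2.0000e-02 9.1660e+01] w 0.0243 gf 20.0
```

Request:
play_rows([
  [[-0.0005,-0.0005,0.003,0,0,0,0.02],[0,0,0.002,0,0,0,0.02],[0,0,0.0015,0,0,0,0.02],[0,0,0.0005,0,0,0,0.02],[0,0,0,0,0,0,0.02],[0,0,0,0,0,0,0.02]],
])

```text
time_s: 18.6
tool_pos: [0.4618, -0.0108, 0.021]
tool_rot: [-180.0, 0.0, 91.7]
force: [-1.4, -0.4, 5.2]
grip_width: 0.0245
grasp_force: 20.0
```

Request:
play_rows([
  [[0,0,0,0,0,0,0.026],[0,0,0,0,0,0,0.03],[0,0,0,0,0,0,0.04],[0,0,0,0,0,0,0.045],[0,0,0,0,0,0,0.045],[0,0,-0.02,0,0,0,0.045],[0,0,-0.04,0,0,0,0.045],[0,0,-0.04,0,0,0,0.045],[0,0,-0.02,0,0,0,0.045],[0,0,0,0,0,0,0.045],[0,0,0,0,0,0,0.045],[0,0,0,0,0,0,0.045]],
])

```text
time_s: 19.8
tool_pos: [0.4607, -0.0106, 0.1392]
tool_rot: [-179.9, -0.0, 91.7]
force: [0.2, -0.2, -0.1]
grip_width: 0.0449
grasp_force: 0.0
```

```bash
python3 -c "
from h import *
to(.681,.1867,.004)"
```

```text
tool d: 0.1909 0.2259 0.1352 turn 0.001 | t 19.8 pos [ 0.4607 -0.0106  0.1392] rot [-1.7986e+02 -3.0000e-02  9.1660e+01] w 0.0449 gf 0.0
```

Request:
play_rows([
  [[0.0239,0.0281,0,0,0,0,0.045],[0.0239,0.0281,0,0,0,0,0.045],[0.0239,0.0281,0,0,0,0,0.045],[0.0239,0.0281,0,0,0,0,0.045],[0.0239,0.0281,0,0,0,0,0.045],[0.0239,0.0281,0,0,0,0,0.045],[0.0239,0.0281,0,0,0,0,0.045],[0.0239,0.0281,0.02,0,0,0,0.045],[0,0,0.03,0,0,0,0.045],[0,0,0,0,0,0,0.045],[0,0,0,0,0,0,0.045],[0,0,0,0,0,0,0.045]],
])

```text
time_s: 21.0
tool_pos: [0.6813, 0.1865, 0.0916]
tool_rot: [179.9, 0.0, 91.6]
force: [0.6, 0.1, -0.0]
grip_width: 0.0452
grasp_force: 0.0
```

```bash
python3 - <<'E'
from h import *
to(.681,.1867,.004)
r=read_camera("scene");g=cv2.cvtColor(r["frame"],cv2.COLOR_RGB2GRAY)
cv2.imwrite("pics/s3.png",cv2.resize(r["frame"][110:250,130:360,::-1],None,fx=3,fy=3,interpolation=2))
for i,h in((2,.057),(3,.069),(4,.081)):
    r=read_camera("top");g=cv2.cvtColor(r["frame"],cv2.COLOR_RGB2GRAY)
    u,v,n=disc(g,proj(r,(*PAD[i],h)),6,148);print(i,n,ray(r,u,v,h))
E
```

```text
tool d: 0.0002 -0.0003 0.0876 turn 0.000 | t 21.0 pos [0.6813 0.1865 0.0916] rot [1.7994e+02 1.0000e-02 9.1620e+01] w 0.0452 gf 0.0
2 41 [ 0.46200764 -0.00976988]
3 82 [ 0.46531259 -0.0815422 ]
4 128 [ 0.46712745 -0.15037784]
```

View pics/s3.png

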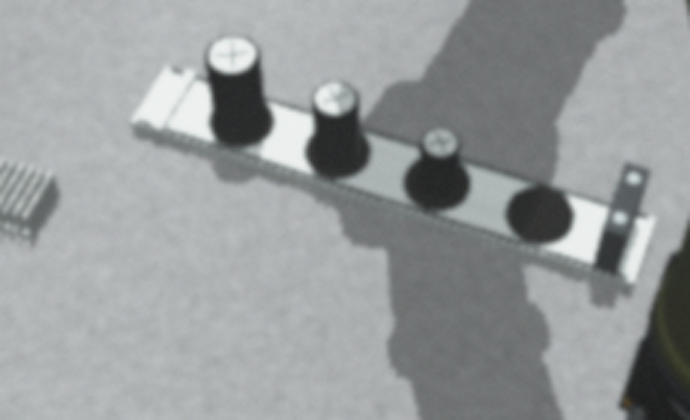

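Three capacitors are upright and centred, with discs at crop (232,55), (336,98) and (440,143). Pad_1, beside the stop, is free at (540,214). Next I'll pick cap_1.

Request:
play_rows([
  [[0,0,0.025,0,0,0,0.045],[0,0,0.025,0,0,0,0.045],[0,0,0.02,0,0,0,0.045],[0,0,0.012,0,0,0,0.045],[0,0,0.0045,0,0,0,0.045],[0,0,0,0,0,0,0.045],[0,0,0,0,0,0,0.03],[0,0,0,0,0,0,0.023],[0,0,0,0,0,0,0.015],[0,0,0,0,0,0,0.015],[0,0,0,0,0,0,0.015],[0,0,0,0,0,0,0.015]],
], force=15)

```text
time_s: 22.4
tool_pos: [0.6812, 0.1871, 0.0045]
tool_rot: [180.0, 0.0, 91.7]
force: [-0.7, -0.2, 3.2]
grip_width: 0.0196
grasp_force: 15.0
```

```bash
python3 -c "
from h import *
to(*PAD[1],.019)"
```

```text
tool d: -0.1208 -0.2242 -0.0145 turn 0.001 | t 22.4 pos [0.6812 0.1871 0.0045] rot [179.96   0.    91.66] w 0.0196 gf 15.0
```

Request:
play_rows([
  [[0,0,-0.01,0,0,0,0.015],[0,0,-0.025,0,0,0,0.015],[0,0,-0.035,0,0,0,0.015],[0,0,-0.02,0,0,0,0.015],[-0.0073,-0.0135,0,0,0,0,0.015],[-0.0145,-0.0269,0,0,0,0,0.015],[-0.0193,-0.0359,0,0,0,0,0.015],[-0.0193,-0.0359,0,0,0,0,0.015],[-0.0193,-0.0359,0,0,0,0,0.015],[-0.0193,-0.0359,0,0,0,0,0.015],[-0.0145,-0.0269,0,0,0,0,0.015],[-0.0073,-0.0135,0,0,0,0,0.015]],
])

```text
time_s: 23.6
tool_pos: [0.4577, 0.0579, 0.0939]
tool_rot: [-179.9, 0.2, 91.6]
force: [-0.2, 0.1, 0.8]
grip_width: 0.0194
grasp_force: 15.0
```

Request:
play_rows([
  [[0,0,0.01,0,0,0,0.015],[0,0,0.02,0,0,0,0.015],[0,0,0.02,0,0,0,0.015],[0,0,0.013,0,0,0,0.015],[0,0,0.005,0,0,0,0.015],[0,0,0,0,0,0,0.015],[0,0,0,0,0,0,0.015],[0,0,0,0,0,0,0.015]],
])

```text
time_s: 24.4
tool_pos: [0.461, 0.0599, 0.0268]
tool_rot: [179.9, 0.0, 91.7]
force: [0.2, -0.4, -0.6]
grip_width: 0.0197
grasp_force: 15.0
```

```bash
python3 -c "
from h import *
to(.4606,.0602,.0195)"
```

```text
tool d: 0.0003 -0.0004 0.0073 turn 0.001 | t 24.4 pos [0.461  0.0599 0.0268] rot [1.7991e+02 1.0000e-02 9.1670e+01] w 0.0197 gf 15.0
```

Request:
play_rows([
  [[0.0003,-0.0004,0.003,0,0,0,0.015],[0,0,0.002,0,0,0,0.015],[0,0,0.0015,0,0,0,0.015],[0,0,0.0005,0,0,0,0.015],[0,0,0,0,0,0,0.015],[0,0,0,0,0,0,0.015]],
])

```text
time_s: 25.0
tool_pos: [0.4598, 0.0599, 0.0194]
tool_rot: [-180.0, 0.0, 91.7]
force: [-1.3, -1.7, 5.3]
grip_width: 0.0193
grasp_force: 15.0
```

Request:
play_rows([
  [[0,0,0,0,0,0,0.021],[0,0,0,0,0,0,0.025],[0,0,0,0,0,0,0.035],[0,0,0,0,0,0,0.04],[0,0,0,0,0,0,0.04],[0,0,-0.02,0,0,0,0.04],[0,0,-0.04,0,0,0,0.04],[0,0,-0.04,0,0,0,0.04],[0,0,-0.04,0,0,0,0.04],[0.02,0.03,0,0,0,0,0.04],[0.03,0.04,0,0,0,0,0.04],[0.03,0.04,0,0,0,0,0.04]],
])

```text
time_s: 26.2
tool_pos: [0.5696, 0.1424, 0.16]
tool_rot: [179.8, 0.1, 91.4]
force: [0.5, -0.6, 1.7]
grip_width: 0.0397
grasp_force: 0.0
```

Request:
play_rows([
  [[0.03,0.04,0,0,0,0,0.04],[0.03,0.04,0,0,0,0,0.04],[0.01,0.02,0,0,0,0,0.04],[0,0,0,0,0,0,0.04],[0,0,0,0,0,0,0.04],[0,0,0,0,0,0,0.04]],
])

```text
time_s: 26.8
tool_pos: [0.6647, 0.2152, 0.159]
tool_rot: [-180.0, 0.1, 91.6]
force: [-0.5, 0.4, -0.3]
grip_width: 0.04
grasp_force: 0.0
```

```bash
python3 - <<'E'
from h import *
r=read_camera("scene")
a=cv2.resize(r["frame"][110:230,130:360,::-1],None,fx=3,fy=3,interpolation=2)
r=read_camera("top");g=cv2.cvtColor(r["frame"],cv2.COLOR_RGB2GRAY)
b=cv2.resize(r["frame"][220:265,190:360,::-1],(690,183),interpolation=2)
cv2.imwrite("pics/f.png",np.vstack([a,b]))
for i,h in((1,.045),(2,.057),(3,.069),(4,.081)):
    u,v,n=disc(g,proj(r,(*PAD[i],h)),6,148);print(i,n,ray(r,u,v,h),PAD[i])
E
```

```text
1 40 [0.45960356 0.05998851] (0.4606, 0.0598)
2 48 [ 0.46199693 -0.00967285] (0.4626, -0.0102)
3 90 [ 0.46530308 -0.08128906] (0.4646, -0.0802)
4 134 [ 0.467137   -0.15040673] (0.4666, -0.1502)
```

View pics/f.png

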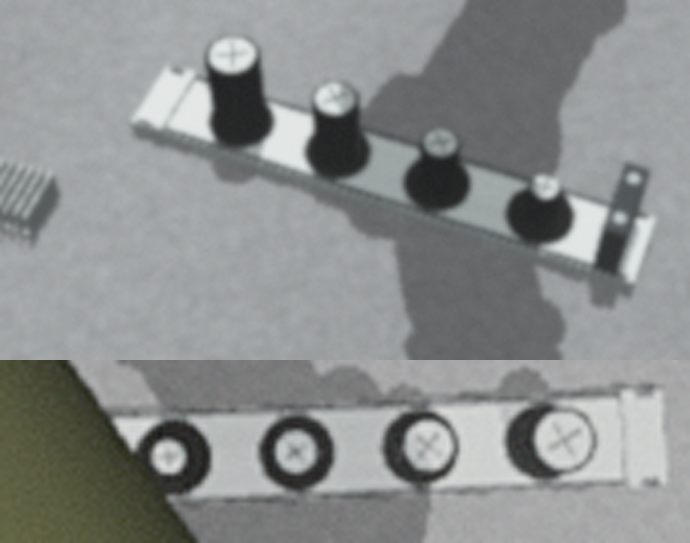

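All four are upright on their pads, within about 1 mm of centre. In the scene view the discs are at (232,55), (336,98), (440,143) and (545,187), with the smallest next to the stop. I'm handing the job in.

```bash
python3 -c "
from cell import *
print(sign_off())"
```

```text
the job is handed in; nothing more can be done
None
```

The job is handed in at about 27 s: all four capacitors stand upright on their pads, smallest by the stop plate and largest at the far end, each within about 1 mm of centre in the last pictures, and none fell on the way.

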